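# Refit the spindle of the label-roll dispenser

### The arm

A 7-joint arm with a two-finger parallel gripper is mounted at the origin on the work surface. World frame = base frame: x ahead of the robot, y to its left, z up, the work surface at z = 0. Lengths are in m, angles in rad, forces in N, time in s.
With the tool pointing down it reaches from about 0.35 to 0.9 m from the base axis. Payload 8.1 kg.
Tool frame: the origin (TCP) lies on the centre line of the jaws, within the pads' length; the fingertips stand 14 mm ahead of it and the grasp point (between the pads) lies 5 mm behind it; z points along the fingers, x is the direction in which the jaws open and shut, and the axes are right-handed (so a half turn about z gives the same grasp; the last joint's range is limited). The gripper opens to 85 mm and grips with 20 to 120 N. Pads are 22 mm wide; open, the fingers measure 114 mm over their backs; the gripper's body (76 mm by 85 mm) begins 54 mm behind the grasp point. The pads swing forward as they close: fully open they stand 13 mm farther back than shut.
Start: joints at [1.145, 0.434, 0.025, 1.573, -0.012, 1.134, -0.075], TCP at [0.198, -0.593, 0.245] pointing down, gripper open.
Joint ranges: [-2.62, 2.62], [-0.44, 2.09], [-1.27, 1.32], [0.08, 2.57], [-1.32, 4.46], [0.12, 2], [-2.74, 2.74]. Speed limits (rad/s): [2.22, 2.22, 3.01, 3.01, 3.14, 3.14, 3.14].

### API

Orientations are given as a 3x3 rotation matrix whose columns are the frame's x, y, z axes.
In Python, from workcell import arm gives the robot as it stands. The module is installed in compiled form; this text tells all that it offers.
- The arm moves only by the tool apply_moves, never from a script. Its argument "series" is text: rows parted by semicolons, each of 6 numbers parted by spaces: the shift along the tool's x, y, z in units of 25 mm (1.0 is 25 mm), then the turn, a rotation vector about the tool's x, y, z in units of 5 degrees (1.0 is 5 degrees). In form: dx dy dz ax ay az; .... A call has 1 to 8 rows; each row shifts and turns the commanded pose from where the row before left it, along the tool's axes as they then stand; what a row does not reach is not made up. A row lasts 1/12 s, in which the tool goes at most 41.7 mm and 7.16 degrees, less where a joint would pass 70% of its speed; a pose out of reach is approached as far as the arm can. A call is refused whole if a number of a shift passes 1 or a number of a turn 1, either way. A call with a gripper value outside its range is refused whole. "fingers" is the gripper's target within -1 to 1 (fully open at 1, half-way at 0, shut at -1), set as the call begins (left out, the last holds). The fingers move at their own pace and stop on an object; "force" is the grip in N (left out, the last holds). Time passes only in rows, so rows that do not move let the fingers close. It gives the time, the measured TCP pose, the force and the opening at its end, in the units of the state.
- arm.read_state(): the state, without advancing time (a new reading comes with each control period).
- arm.snapshot(name): name is "side" or "top" or "wrist"; returns the picture (400x640x3 uint8, red, green, blue); there is no depth.
- arm.camera_info(name): a dict with "vfov" (degrees; the focal length in pixels is half the picture's height over the tangent of half this angle, whatever the lens; pixels are square), "cx", "cy" (the principal point, pixels), "R" (3x3) and "t" (3): a world point X has camera coordinates R X + t. Camera axes: x right, y down, z forward; pixel columns grow to the right and rows downward; lengths in m; the calibration is good to about 2 mm. A picture is of the moment at which its call begins: read the wrist's pose just before it. camera_info takes no time and is no camera call; for the wrist camera it gives the pose at the moment of the call.
- arm.hand_in(): hands the job in, once; it reports no verdict.
Trained networks look in the newest picture that a camera, given by its name, has taken for a name from the list of things; names that differ only in an ending like _2 or _b are one class to them, and where a whole thing is asked for, a point or a joint stands for the part that bears it (a point fixed in the world has none). Each returns a list of dicts, best first, with "score" (0 to 1); they miss things now and then, are a little off and sometimes report something else, mostly with a low value. They report only what shows in the picture. A call takes as long as a camera call.
- arm.find_in(camera, query): "extent" ([left, top, width, height] in pixels, round what is visible of it).
- arm.masks_of(camera, query): "region" (400x640 bool, what is visible of it) and "extent" ([left, top, width, height] in pixels, round what is visible of it).
The state is a dict: "time": time; "joints": joint angles; "dq": joint speeds; "joint_torque": joint torques, N m; "ee_pos": TCP position; "orientation": TCP orientation; "force": force on the tool from outside, world axes, zero at the start; "ft_torque": the same for the moment, N m; "gripper_width": finger opening in m.
Only numpy, scipy, OpenCV 4.12 (cv2) and the standard library are available. Lean on these libraries where they do the work, as an engineer would, in place of code of your own. Each camera call takes 0.05 s, during which the arm holds its last target. There are 200 camera calls.

### The job

Take the steel spindle off its wooden rest by its black handle and slide it, nose first, through the label-roll dispenser: in at the widest eye, through the core of the roll, on through the middle eye and into the end cup, until the smallest eye, hidden somewhere inside the cup, stops it. Feel for that stop and press the nose on it with a light but definite push (roughly 1 kg) for about a second so that it is surely home; never push harder than about one and a half kilos anywhere on the dispenser. Then let go and leave it there, and do not disturb the jars or the white tasting cup.

Things in the scene. Friction and masses are not known exactly. Their poses are not given: they have to be found in the camera images.
- spindle: Loose steel rod, 14 mm diameter, 210 mm long, with a black handle at its rear, 50 mm long (along the rod), 16 wide, 24 tall; about 160 g. Origin: handle centre, on the rod's axis; x along the rod to the nose, z up as it lies; handle x = -25 to 25 mm, bare rod 25 to 235 mm. It starts level on the rest, handle free beyond the rest's end, axis 45 mm above the counter. Centre of mass x = 95 to 125 mm.
- nose (a point): Centre of the spindle's flat front end, 235 mm ahead of the spindle's origin along its x. The end face is 10 mm across and is chamfered over the last 3 mm to the 14 mm rod.
- rest: Fixed wooden rest: board 160 x 60 x 12 mm with two notched blocks (12 mm thick, 44 mm wide, at x = -55 and 55 mm, lips 50 mm high). Origin: centre of the board's underside; x along the spindle lying on it, towards its nose; z up. The spindle lifts straight up out of the notches.
- dispenser: Fixed base 260 x 84 x 12 mm; in a row on one level axis 85 mm above the counter: entry eye (bore 24 mm, x = -95 to -85), a fixed label roll (90 mm outside, bore 21, x = -65 to -25), middle eye (bore 17, x = -5 to 5), end cup. Both eyes are 38 mm outside, 10 thick; all is rigid. Origin: centre of the base's underside, below the axis; x = direction in which the spindle goes in; z up.
- entry_eye (a point): Centre of the entry eye's near face (where the spindle enters), x = -95 mm, z = 85 mm in the dispenser's frame.
- middle_eye (a point): Centre of the middle eye's near face, x = -5 mm, z = 85 mm in the dispenser's frame.
- end_cup: Steel tube, 40 mm outside, 32 mm inside, x = 35 to 126 mm of the dispenser, shut at the back. Origin: centre of its mouth; axes as the dispenser's. Inside, unseen, is the smallest eye (bore 8): its rigid face stops the nose 15 to 55 mm past the mouth, a different depth each time, known only by feel. A weak sprung pin (under 0.5 N) stands 4 mm out of it. Let go, the spindle sags a few mm and stays.
- jar_tall: Bystander: closed honey jar, 68 mm across, 105 mm tall, origin at its underside. Leave alone.
- jar_small: Bystander: closed honey jar, 54 mm across, 70 mm tall, origin at its underside. Leave alone.
- tasting_cup: Bystander: white cup, 64 mm across, 60 mm tall, origin at its underside. Leave alone.

How it is judged:
On the way, in this order (a step that is already met when the one before it is completed fails the run):
1. the nose has come through the entry eye, the roll and the middle eye (x of nose in the frame of dispenser above 0.008 m and y of nose in the frame of dispenser between -0.006 and 0.006 m and z of nose in the frame of dispenser between 0.079 and 0.091 m), for 0.05 s.
2. the nose is pressed on the hidden eye inside the end cup with more than 5 N for 0.4 s (x of nose in the frame of end_cup between 0.01 and 0.06 m and y of nose in the frame of end_cup between -0.008 and 0.008 m and z of nose in the frame of end_cup between -0.008 and 0.008 m and contact force between spindle and end_cup above 5 N), for 0.4 s.
At the end, for the whole second after the job is handed in: The spindle lies released and at rest through all the eyes, its nose inside the end cup, within 8 mm of the axis, and still touching what stops it there (the sprung pin keeps touch up to 4 mm from the hidden eye) (x of nose in the frame of end_cup between 0.01 and 0.06 m and y of nose in the frame of end_cup between -0.008 and 0.008 m and z of nose in the frame of end_cup between -0.008 and 0.008 m and contact force between spindle and end_cup above 0.08 N and linear speed of spindle below 0.01 m/s and angular speed of spindle below 0.1 rad/s and contact force between spindle and the fingers below 0.05 N).
It fails at once if the spindle bears on the dispenser (end cup and hidden eye included) with more than 18 N (contact force between spindle and dispenser above 18 N or contact force between spindle and end_cup above 18 N).
It fails at once if the arm or fingers strike the dispenser with more than 10 N (contact force between any of the fingers, the arm and dispenser above 10 N).
It fails at once if a jar or the cup is moved by more than 15 mm or tipped (distance of any of jar_tall, jar_small, tasting_cup from where it was at the start of the episode above 0.015 m or angle between any of jar_tall, jar_small, tasting_cup's own z axis and vertical above 0.3 rad).
It also fails if it takes over 58 s, if anything falls off the work surface, if the arm or the gripper's body presses on something with over 40 N, if the wrist force passes 120 N, or if a joint passes its speed limit or range.

## Working session

There is one attempt and no reset: what is moved stays moved. The work goes in short steps, Python scripts to look and compute and a tool call to move; the robot and the scene stay as the last step left them, time stands still between calls to the robot, and variables do not carry over. Pictures are saved under pics/ and viewed, about 8 in all and at most 12, crops included, and the job is handed in when it is done.

Besides the shell and the picture viewer there is one more tool, called in YAML: its name, and indented under it one key for each argument. apply_moves: Moves the arm, as the interface text tells. Its arguments: {"type":"object","properties":{"series":{"type":"string"},"fingers":{"type":"number"},"force":{"type":"number"}},"required":["series"]}

```bash
mkdir -p pics; ls; python3 - <<'E'
from workcell import arm
import cv2, numpy as np
s=arm.read_state(); print({k:np.round(v,3).tolist() for k,v in s.items()})
ims=[]
for c in ("side","top"):
    i=arm.camera_info(c); print(c,i)
    im=arm.snapshot(c); cv2.imwrite(f"pics/{c}0.png",im[...,::-1])
    for q in ("spindle","rest","dispenser","entry_eye","middle_eye","end_cup","jar_tall","jar_small","tasting_cup"):
        print(c,q,[(round(d["score"],2),np.round(d["extent"]).tolist()) for d in arm.find_in(c,q)[:2]])
E
```

```text
pics
{'time': 0.0, 'joints': [1.145, 0.435, 0.025, 1.574, -0.012, 1.134, -0.075], 'dq': [-0.001, -0.0, 0.001, -0.001, 0.002, -0.001, 0.001], 'joint_torque': [-0.001, -67.046, 1.025, -31.621, 0.015, 0.013, -0.0], 'ee_pos': [0.198, -0.592, 0.245], 'orientation': [[0.317, -0.948, -0.001], [-0.948, -0.317, 0.002], [-0.002, 0.0, -1.0]], 'force': [-0.082, -0.165, 1.06], 'ft_torque': [-0.013, 0.009, -0.026], 'gripper_width': 0.086}
side {'vfov': 48.22740843204988, 'cx': 317.7230217106048, 'cy': 206.95039103268974, 'R': array([[ 0.72199817, -0.69188703,  0.00331335],
       [-0.3951829 , -0.41630276, -0.81885437],
       [ 0.56793408,  0.58990198, -0.57399176]]), 't': array([-0.39806266,  0.2938037 ,  0.67465591])}
side spindle [(0.91, [325.0, 246.0, 82.0, 105.0])]
side rest [(0.78, [322.0, 263.0, 59.0, 81.0])]
side dispenser [(0.9, [228.0, 152.0, 91.0, 92.0])]
side entry_eye [(0.63, [230.0, 153.0, 89.0, 88.0])]
side middle_eye [(0.88, [229.0, 154.0, 90.0, 86.0]), (0.16, [324.0, 248.0, 82.0, 104.0])]
side end_cup [(0.62, [229.0, 149.0, 40.0, 48.0])]
side jar_tall [(0.62, [405.0, 172.0, 31.0,
[... 227 characters left out ...]
.99973645, -0.00672704],
       [-0.99652903,  0.02241841, -0.08017051],
       [ 0.08030019,  0.004944  , -0.99675846]]), 't': array([0.0223418 , 0.57093661, 0.99300826])}
top spindle [(0.76, [356.0, 224.0, 98.0, 35.0])]
top rest [(0.57, [361.0, 222.0, 62.0, 35.0])]
top dispenser [(0.62, [208.0, 192.0, 109.0, 38.0])]
top entry_eye [(0.96, [209.0, 190.0, 107.0, 41.0]), (0.63, [348.0, 102.0, 25.0, 37.0])]
top middle_eye [(0.73, [208.0, 195.0, 105.0, 37.0])]
top end_cup [(0.71, [207.0, 200.0, 42.0, 20.0]), (0.61, [353.0, 223.0, 101.0, 38.0])]
top jar_tall [(0.82, [350.0, 101.0, 24.0, 38.0])]
top jar_small [(0.75, [202.0, 267.0, 30.0, 19.0])]
top tasting_cup [(0.84, [270.0, 122.0, 28.0, 25.0])]
```

```bash
python3 - <<'E'
import cv2, numpy as np
a=cv2.imread("pics/side0.png")[130:370,150:450]; b=cv2.imread("pics/top0.png")[90:310,180:480]
a=cv2.resize(a[:, :],None,fx=2.6,fy=2.6,interpolation=3); cv2.imwrite("pics/side0c.png",a[:600,:800])
b=cv2.resize(b,None,fx=2.6,fy=2.6,interpolation=3); cv2.imwrite("pics/top0c.png",b[:600,:800])
E
```

```text
(no output)
```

View pics/side0c.png

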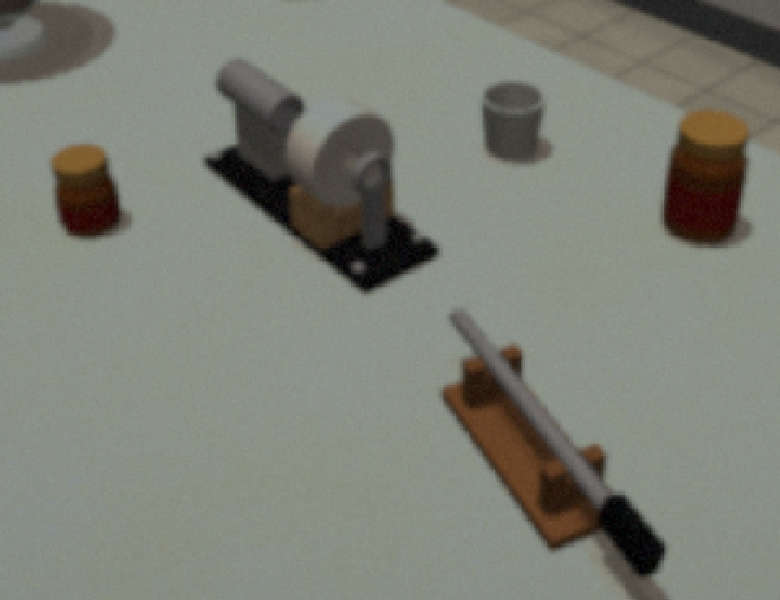

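View pics/top0c.png

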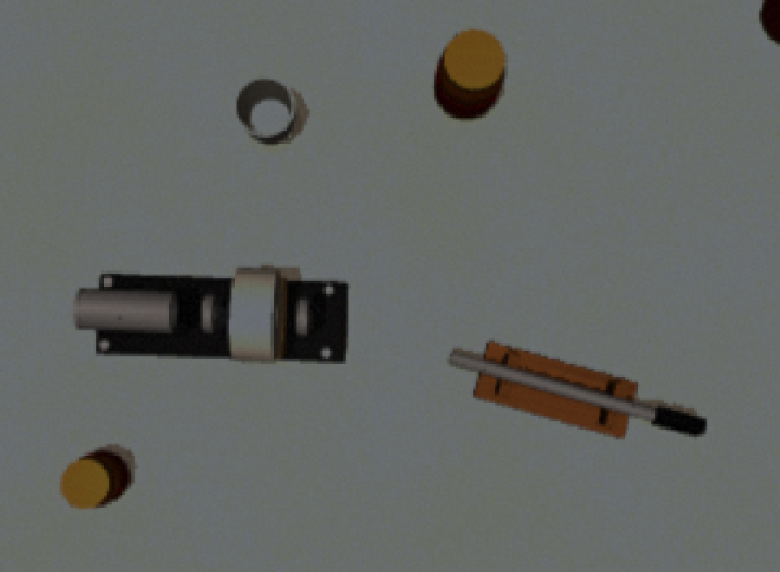

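The side view shows the dispenser's entry eye at about crop (372,172), with the cup to the upper left. The spindle lies on its rest with its nose at (458,315) and handle end at (650,565). In the top view the dispenser axis runs left with the cup at (75–175,310), the nose is at (450,357) and the handle end at (706,424). Next I'll measure both.

```bash
cat > h.py <<'E'
from workcell import arm
import cv2, numpy as np
np.set_printoptions(precision=4,suppress=True)
def cam(c):
    i=arm.camera_info(c); f=200/np.tan(np.radians(i["vfov"])/2); return f,i
def proj(ci,X):
    f,i=ci; p=np.atleast_2d(X)@i["R"].T+i["t"]; return p[:,:2]/p[:,2:]*f+[i["cx"],i["cy"]]
def onplane(ci,uv,z):
    f,i=ci; uv=np.atleast_2d(uv); d=np.c_[(uv-[i["cx"],i["cy"]])/f,np.ones(len(uv))]@i["R"]
    o=-i["R"].T@i["t"]; return o+d*((z-o[2])/d[:,2])[:,None]
E
python3 - <<'E'
from h import *
T=cam("top");S=cam("side")
tc=lambda p:np.array(p)/2.6+[180,90]-.3
sc=lambda p:np.array(p)/2.6+[150,130]-.3
print("rod top(z45): nose, rear", onplane(T,tc([[450,357],[706,424]]),.045)[:,:2])
print("rod side(z45): nose, rear", onplane(S,sc([[458,315],[650,560]]),.045)[:,:2])
m=arm.masks_of("top","spindle")[0]["region"]; yx=np.argwhere(m)[:,::-1]
P=onplane(T,yx,.045)[:,:2]; c=P.mean(0); u=np.linalg.svd(P-c)[2][0] if len(P)<5000 else 0; u=u*np.sign(u[1]); t=(P-c)@u
print("pca",c,u,c+u*t.min(),c+u*t.max(),np.ptp(t))
print("base corners top z12", onplane(T,tc([[102,275],[348,283],[345,361],[97,353]]),.012)[:,:2])
print("base corners side z12", onplane(S,sc([[205,158],[366,286],[437,246]]),.012)[:,:2])
print("cup axis top z85 (end,mouth)", onplane(T,tc([[75,309],[177,312]]),.085)[:,:2], "tops z104 of eyes", onplane(T,tc([[209,312],[302,316]]),.104)[:,:2])
print("eye side z85", onplane(S,sc([[372,173]]),.085)[:,:2])
E
```

```text
rod top(z45): nose, rear [[ 0.5031 -0.068 ]
 [ 0.4311 -0.3203]]
rod side(z45): nose, rear [[ 0.5044 -0.0723]
 [ 0.429  -0.3148]]
pca [ 0.4606 -0.2055] [0.2887 0.9574] [ 0.4271 -0.3166] [ 0.4996 -0.0761] 0.25125168195371445
base corners top z12 [[0.5969 0.29  ]
 [0.5828 0.0335]
 [0.5018 0.0382]
 [0.5158 0.2952]]
base corners side z12 [[0.5173 0.2915]
 [0.502  0.0343]
 [0.5833 0.0333]]
cup axis top z85 (end,mouth) [[0.5568 0.2958]
 [0.5517 0.1971]] tops z104 of eyes [[0.5498 0.163 ]
 [0.5441 0.075 ]]
eye side z85 [[0.5474 0.0755]]
```

```bash
cat >> h.py <<'E'
from scipy.spatial.transform import Rotation as Ro
def Rd(yaw_y):  # tool down, tool y at world angle yaw_y (deg)
    a=np.radians(yaw_y); y=np.array([np.cos(a),np.sin(a),0]); z=np.array([0,0,-1.]); return np.c_[np.cross(y,z),y,z]
def plan(p,R,n,s=None):
    s=s or arm.read_state(); p0,R0=np.array(s["ee_pos"]),np.array(s["orientation"])
    w=Ro.from_matrix(R0.T@R).as_rotvec()/n
    M=sum(R0@Ro.from_rotvec(k*w).as_matrix() for k in range(n))
    return np.r_[np.linalg.solve(M,np.array(p)-p0)/.025, np.degrees(w)/5]
E
python3 - <<'E'
from h import *
print(plan([.439,-.296,.15],Rd(254.05),16))
E
```

```text
[-0.111  -0.9875  0.2384  0.     -0.     -0.6945]
```

apply_moves:
  series: "-0.11 -0.99 0.24 0 0 -0.694; -0.11 -0.99 0.24 0 0 -0.694; -0.11 -0.99 0.24 0 0 -0.694; -0.11 -0.99 0.24 0 0 -0.694; -0.11 -0.99 0.24 0 0 -0.694; -0.11 -0.99 0.24 0 0 -0.694; -0.11 -0.99 0.24 0 0 -0.694; -0.11 -0.99 0.24 0 0 -0.694"
  fingers: 1
  force: 100

```text
time: 1.72
ee_pos: [0.3569, -0.4733, 0.1971]
orientation: [[0.724, -0.689, 0.0], [-0.689, -0.724, -0.0], [0.0, 0.0, -1.0]]
force: [0.4, -0.8, -0.2]
gripper_width: 0.0854
```

apply_moves:
  series: "-0.11 -0.99 0.24 0 0 -0.694; -0.11 -0.99 0.24 0 0 -0.694; -0.11 -0.99 0.24 0 0 -0.694; -0.11 -0.99 0.24 0 0 -0.694; -0.11 -0.99 0.24 0 0 -0.694; -0.11 -0.99 0.24 0 0 -0.694; -0.11 -0.99 0.24 0 0 -0.694; -0.11 -0.99 0.24 0 0 -0.694"

```text
time: 2.38
ee_pos: [0.4407, -0.2946, 0.1492]
orientation: [[0.962, -0.273, 0.001], [-0.273, -0.962, -0.0], [0.001, 0.0, -1.0]]
force: [-0.6, 0.4, 0.4]
gripper_width: 0.0851
```

```bash
python3 - <<'E'
from h import *
W=cam("wrist"); im=arm.snapshot("wrist"); cv2.imwrite("pics/w1.png",im[...,::-1])
s=arm.read_state(); print(s["time"],s["ee_pos"],s["orientation"],s["force"],W)
for q in ("spindle","rest"):
    for d in arm.masks_of("wrist",q)[:2]: print(q,d["score"],d["extent"])
print("pred nose, rear, handle c",proj(W,[[.5035,-.07,.045],[.432,-.320,.045],[.439,-.296,.045],[.439,-.296,.057]]))
E
```

```text
2.4333 [ 0.4417 -0.2885  0.1482] [[ 0.9648 -0.2629 -0.0002]
 [-0.2629 -0.9648  0.0036]
 [-0.0011 -0.0034 -1.    ]] [-0.5074  5.5375 -0.875 ] (np.float64(281.84889153047357), {'vfov': 70.7190306658456, 'cx': 320.16242743377677, 'cy': 199.19690303869385, 'R': array([[ 0.9622, -0.2722,  0.0019],
       [-0.2628, -0.9272,  0.2668],
       [-0.0709, -0.2572, -0.9638]]), 't': array([-0.506 , -0.1664,  0.2415])})
spindle 0.9 [301.7, 0.0, 24.4, 235.2]
rest 0.78 [281.1, 0.6, 70.7, 154.7]
pred nose, rear, handle c [[ 316.3746 -147.3497]
 [ 316.5895  231.6695]
 [ 316.7258  204.6274]
 [ 316.5812  208.7954]]
```

View pics/w1.png

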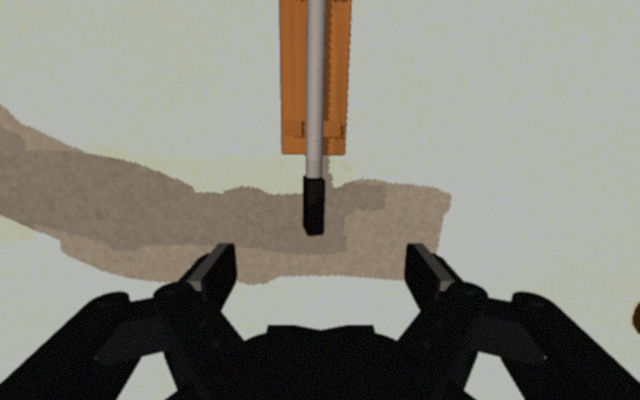

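The wrist view shows the handle at (314,178–235), within 3 px of the prediction, with the rod running straight up. I'll re-measure now that the arm has settled.

apply_moves:
  series: "0 0 0 0 0 0; 0 0 0 0 0 0; 0 0 0 0 0 0; 0 0 0 0 0 0"

```text
time: 2.87
ee_pos: [0.4398, -0.2967, 0.1495]
orientation: [[0.961, -0.277, 0.0], [-0.277, -0.961, -0.001], [0.0, 0.0, -1.0]]
force: [0.9, 0.8, -0.1]
gripper_width: 0.0855
```

```bash
python3 - <<'E'
from h import *
s=arm.read_state(); W=cam("wrist"); im=arm.snapshot("wrist")
print(s["ee_pos"],s["orientation"][1],s["force"],s["dq"])
m=arm.masks_of("wrist","spindle")[0]["region"]
rows=[r for r in range(2,230) if m[r].sum()>6]; mid=np.array([[np.flatnonzero(m[r]).mean(),r] for r in rows])
print("rear row",max(rows))
rod=mid[mid[:,1]<165]; P=onplane(W,rod,.045)[:,:2]; print("rod ends",P[0],P[-1])
b=np.polyfit(P[:,1],P[:,0],1); print("yaw",np.degrees(np.arctan2(1,b[0])), "x at y=-.296",np.polyval(b,-.296))
g=im.mean(2); hm=np.flatnonzero((g[:, 310:318].mean(1)<60)); hm=hm[(hm>150)&(hm<260)]; print("dark rows",hm.min(),hm.max())
print("handle front top / rear top", onplane(W,[[314,hm.min()]],.057), onplane(W,[[314,hm.max()+1]],.045),onplane(W,[[314,hm.max()+1]],.057))
E
```

```text
[ 0.4398 -0.2967  0.1495] [-0.2773 -0.9608 -0.0005] [ 0.9374  0.7869 -0.0624] [-0.002   0.001  -0.0042  0.004   0.0002  0.0016  0.0008]
rear row 229
rod ends [ 0.4794 -0.1518] [ 0.4457 -0.2638]
yaw 73.06637548972617 x at y=-.296 0.4356210263518756
dark rows 176 232
handle front top / rear top [[ 0.4437 -0.2713  0.057 ]] [[ 0.4283 -0.3227  0.045 ]] [[ 0.43   -0.3181  0.057 ]]
```

```bash
python3 - <<'E'
from h import *
print(plan([.436,-.2955,.0405],Rd(253.4),6))
E
```

```text
[-0.0263  0.0022  0.7258  0.0005 -0.0003  0.018 ]
```

apply_moves:
  series: "-0.026 0 0.726 0 0 0.018; -0.026 0 0.726 0 0 0.018; -0.026 0 0.726 0 0 0.018; -0.026 0 0.726 0 0 0.018; -0.026 0 0.726 0 0 0.018; -0.026 0 0.726 0 0 0.018; 0 0 0 0 0 0; 0 0 0 0 0 0"

```text
time: 3.63
ee_pos: [0.4358, -0.2944, 0.04]
orientation: [[0.959, -0.285, -0.002], [-0.285, -0.959, 0.001], [-0.002, -0.0, -1.0]]
force: [0.8, -0.3, 0.8]
gripper_width: 0.0855
```

apply_moves:
  series: "0 0 0 0 0 0; 0 0 0 0 0 0; 0 0 0 0 0 0; 0 0 0 0 0 0; 0 0 0 0 0 0; 0 0 0 0 0 0"
  fingers: -1
  force: 100

```text
time: 4.13
ee_pos: [0.4358, -0.2945, 0.0406]
orientation: [[0.959, -0.285, -0.001], [-0.285, -0.959, 0.0], [-0.001, 0.0, -1.0]]
force: [-4.3, 1.1, 4.2]
gripper_width: 0.0149
```

apply_moves:
  series: "0 0 0 0 0 0; 0 0 0 0 0 0; 0 0 0 0 0 0; 0 0 0 0 0 0; 0 0 0 0 0 0; 0 0 0 0 0 0"

```text
time: 4.63
ee_pos: [0.4358, -0.2945, 0.0405]
orientation: [[0.959, -0.284, -0.001], [-0.284, -0.959, 0.0], [-0.001, 0.0, -1.0]]
force: [-4.7, 0.6, 5.8]
gripper_width: 0.0143
```

apply_moves:
  series: "0 0 -0.3 0 0 0; 0 0 -0.5 0 0 0; 0 0 -0.7 0 0 0; 0 0 -0.7 0 0 0; 0 0 -0.5 0 0 0; 0 0 -0.3 0 0 0; 0 0 0 0 0 0; 0 0 0 0 0 0"

```text
time: 5.3
ee_pos: [0.4365, -0.2946, 0.1155]
orientation: [[0.959, -0.285, 0.001], [-0.285, -0.959, -0.0], [0.001, 0.0, -1.0]]
force: [0.7, 0.2, -2.2]
gripper_width: 0.0143
```

```bash
python3 - <<'E'
from h import *
print(plan([.5298,-.1903,.1],Rd(266.85),8))
s=arm.read_state(); W=cam("wrist"); im=arm.snapshot("wrist"); cv2.imwrite("pics/w2.png",im[...,::-1])
print(s["force"],s["ft_torque"],s["gripper_width"])
ax=s["ee_pos"]-s["orientation"]@[0,0,.0045]
for a in (.03,.1,.2,.235): print(a,proj(W,ax-s["orientation"][:,1]*a))
im=arm.snapshot("side"); S=cam("side"); cv2.imwrite("pics/s2.png",cv2.resize(im[...,::-1][130:370,250:490],None,fx=2.5,fy=2.5))
print("side pred nose, rear",proj(S,[ax-s["orientation"][:,1]*.235,ax+s["orientation"][:,1]*.025]))
print(arm.find_in("side","spindle")[:1])
E
```

```text
[ 0.3626 -0.6005  0.0776  0.0004 -0.0011 -0.3346]
[ 0.7335  0.2453 -2.2069] [-0.1705  0.0655 -0.0538] 0.014314326015055468
0.03 [[316.9186 205.7864]]
0.1 [[316.4296  35.8723]]
0.2 [[ 315.3564 -337.0519]]
0.235 [[ 314.8009 -530.0689]]
side pred nose, rear [[324.948  220.3617]
 [407.3914 313.9777]]
[{'extent': [321.9, 217.2, 88.4, 99.5], 'score': 0.69}]
```

View pics/w2.png

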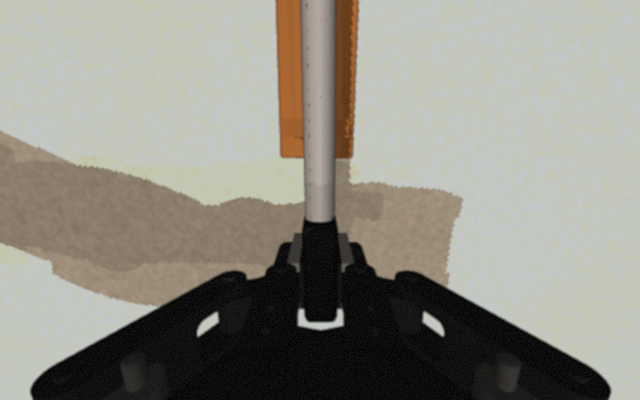

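The spindle is held straight: the rod centre runs from (319,200) to (318,10), handle front at row 220. Moving to the pre-insert pose, nose about 25 mm short of the entry eye.

apply_moves:
  series: "0.36 -0.6 0.15 0 0 -0.335; 0.36 -0.6 0.17 0 0 -0.335; 0.36 -0.6 0.17 0 0 -0.335; 0.36 -0.6 0.17 0 0 -0.335; 0.36 -0.6 0.17 0 0 -0.335; 0.36 -0.6 0.17 0 0 -0.335; 0.36 -0.6 0.17 0 0 -0.335; 0.36 -0.6 0.17 0 0 -0.335"

```text
time: 6.12
ee_pos: [0.5292, -0.1894, 0.0808]
orientation: [[0.999, -0.053, -0.001], [-0.053, -0.999, 0.0], [-0.001, -0.0, -1.0]]
force: [0.3, -0.3, -0.6]
gripper_width: 0.0145
```

apply_moves:
  series: "0 0 0 0 0 0; 0 0 0 0 0 0; 0 0 0 0 0 0; 0 0 0 0 0 0"

```text
time: 6.45
ee_pos: [0.5284, -0.1911, 0.0816]
orientation: [[0.998, -0.056, -0.001], [-0.056, -0.998, -0.0], [-0.001, 0.0, -1.0]]
force: [-0.7, -1.4, -1.4]
gripper_width: 0.0149
```

```bash
python3 - <<'E'
from h import *
s=arm.read_state(); W=cam("wrist");T=cam("top");S=cam("side")
print(s["ee_pos"],s["orientation"][:,1],s["force"],s["ft_torque"])
t=arm.snapshot("top"); i=arm.snapshot("side"); w=arm.snapshot("wrist")
a=cv2.resize(t[180:250,190:410],None,fx=3.6,fy=3.6,interpolation=3)
b=cv2.resize(i[140:270,220:380],None,fx=4,fy=4,interpolation=3)[:,:640]
c=np.zeros((a.shape[0],792,3),np.uint8); c[:,:a.shape[1]]=a[:,:792]
cv2.imwrite("pics/t3.png",c[...,::-1]); cv2.imwrite("pics/s3.png",b[...,::-1]); cv2.imwrite("pics/w3.png",w[...,::-1])
cv2.imwrite("pics/m3.png",np.vstack([c,np.pad(cv2.resize(b,None,fx=.62,fy=.62),((0,0),(0,792-397),(0,0)))])[:600,:,::-1]); 
ax=s["ee_pos"]-s["orientation"]@[0,0,.0045]; d=-s["orientation"][:,1]
print("pred nose top",proj(T,ax+d*.235),"side",proj(S,ax+d*.235))
C=np.array([.5493,.1642,0]);D=np.array([.0548,.9985,0])
print("entry eye pred top",proj(T,C-.095*D+[0,0,.085]),"side",proj(S,C-.095*D+[0,0,.085]))
E
```

```text
[ 0.5284 -0.1911  0.0816] [-0.0561 -0.9984  0.0005] [-0.71   -1.3767 -1.3992] [-0.1315 -0.0049 -0.0051]
pred nose top [[308.9985 212.3595]] side [[300.5392 202.8784]]
entry eye pred top [[298.692  211.6037]] side [[293.489  197.9374]]
```

View pics/s3.png

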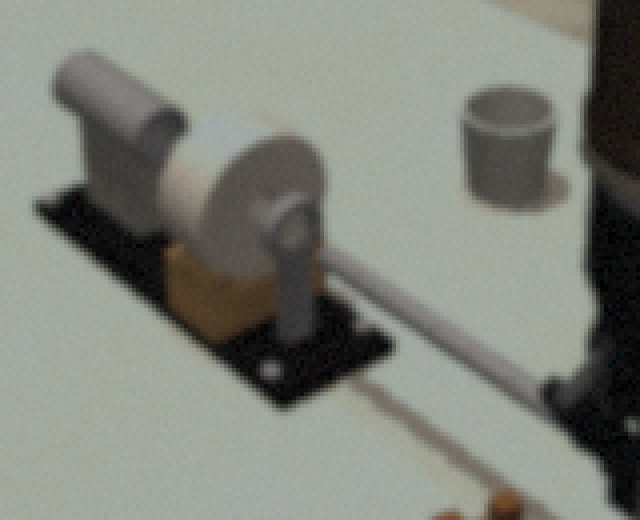

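View pics/t3.png

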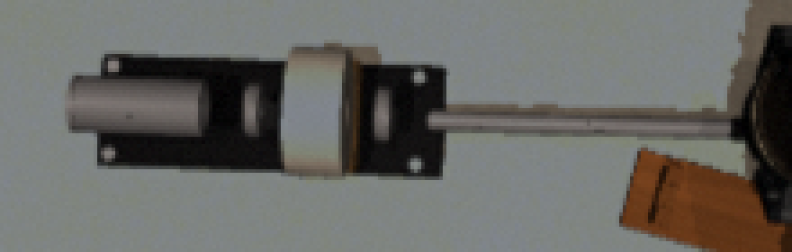

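Top view: the nose at crop (428,121) sits a few mm low relative to the eye at (382,115). Side view: eye at (291,225), nose at about (328,252). I'll do a subpixel fit of the rod line against the dispenser line in the same pictures.

```bash
cat > fit.py <<'E'
from h import *
def edges(gray,cols,r0,r1,lo=True):
    """per column: rows of strongest rise and fall within r0..r1 (subpixel centroid of gradient)"""
    g=cv2.GaussianBlur(gray.astype(float),(5,1),1); out=[]
    for c in cols:
        d=np.diff(g[r0:r1,c]); k=np.arange(len(d))+r0+.5
        def pk(e):
            j=int(np.argmax(e)); a=slice(max(0,j-2),j+3); w=np.clip(e[a],0,None); return (w*k[a]).sum()/w.sum()
        out.append((c,pk(d),pk(-d)))
    return np.array(out)
def line(c,r):
    for _ in range(4):
        b=np.polyfit(c,r,1); e=abs(r-np.polyval(b,c)); k=e<max(.4,2*np.median(e)); c,r=c[k],r[k]
    return b,len(c)
E
python3 - <<'E'
from fit import *
T=cam("top"); t=cv2.imread("pics/t3.png")  # only crops saved: take a new full picture
s=arm.read_state(); im=arm.snapshot("top"); g=im.mean(2); cv2.imwrite("pics/top4.png",im[...,::-1])
ax=s["ee_pos"]-s["orientation"]@[0,0,.0045]; d=-s["orientation"][:,1]
def world(b,cols,z): return onplane(T,np.c_[cols,np.polyval(b,cols)],z)[:,:2]
for r in range(205,224): print(r,np.round(g[r,[330,350,370]]),end=' ')
print()
E_=edges(g,range(320,385),205,224); up,n1=line(E_[:,0],E_[:,1]); dn,n2=line(E_[:,0],E_[:,2]); print("rod edges",up,n1,dn,n2,"mid at 320,380",np.polyval((up+dn)/2,[320,380]))
mid=(up+dn)/2; P=world(mid,np.array([315,380]),ax[2]); print("rod seen",P); 
for p in P: a=(p-ax[:2])@d[:2]; print(" lateral of seen rod vs tool axis mm",1e3*((p-ax[:2])@[d[1],-d[0]]),"at",a)
# cup silhouettes
E_=edges(g,range(212,246),196,222); 
up,n1=line(E_[:,0],E_[:,1]); dn,n2=line(E_[:,0],E_[:,2]); print("cup",up,n1,dn,n2); m=(up+dn)/2; print("cup axis",world(m,np.array([212,245]),.085), "width px",np.polyval(dn-up,228))
# base edges: outer: light->dark at top, dark->light at bottom
for cols in (list(range(222,262)),list(range(304,312)),):
    E1=edges(g,cols,188,200); E2=edges(g,cols,222,234)
    a,n1=line(E1[:,0],E1[:,2]); b,n2=line(E2[:,0],E2[:,1]); print("base",n1,n2,world(a,np.array([cols[0],cols[-1]]),.012),world(b,np.array([cols[0],cols[-1]]),.012))
for c0,c1 in ((258,263),(293,299)):
    pr=g[:,c0:c1].mean(1); print("eye",c0,np.round(pr[200:225]))
E
```

```text
205 [131. 131. 131.] 206 [131. 133. 130.] 207 [132. 132. 132.] 208 [125. 132. 132.] 209 [ 93. 119. 121.] 210 [82. 90. 91.] 211 [70. 82. 79.] 212 [93. 78. 65.] 213 [114. 102.  81.] 214 [114. 120. 108.] 215 [ 88. 106. 113.] 216 [89. 84. 96.] 217 [126.  94.  94.] 218 [129. 129. 124.] 219 [128. 129. 125.] 220 [131. 128. 129.] 221 [129. 131. 112.] 222 [130. 131.  69.] 223 [130. 132.  68.] 
rod edges [  0.0291 206.9986] 44 [  0.029 199.264] 50 mid at 320,380 [212.4396 214.1849]
rod seen [[ 0.5414  0.0285]
 [ 0.533  -0.1338]]
 lateral of seen rod vs tool axis mm 0.3214047318833971 at 0.2198334342614096
 lateral of seen rod vs tool axis mm 1.081000354352617 at 0.05734341274771505
cup [ -0.3569 286.1924] 23 [ 0.583  78.5534] 26
cup axis [[0.5622 0.2871]
 [0.551  0.2041]] width px 6.673842790608205
base 39 40 [[0.5987 0.2816]
 [0.5925 0.1758]] [[0.5149 0.2817]
 [0.5088 0.1765]]
base 8 8 [[0.5869 0.0593]
 [0.5847 0.0404]] [[0.501  0.0608]
 [0.5008 0.042 ]]
eye 258 [15. 15. 19. 32. 53. 65. 72. 77. 81. 86. 89. 89. 83. 76. 71. 64. 57. 41.
 19. 16. 16. 17. 15. 16. 16.]
eye 293 [13. 11. 13. 15. 26. 45. 53. 63. 68. 74. 79. 85. 88. 84. 78. 72. 66. 57.
 44. 21. 15. 16. 18. 18. 18.]
```

```bash
python3 - <<'E'
from fit import *
T=cam("top");S=cam("side"); g=cv2.imread("pics/top4.png").mean(2)
s=arm.read_state(); ax=s["ee_pos"]-s["orientation"]@[0,0,.0045]; d=-s["orientation"][:,1]
C=np.array([.5498,.1642,.085]);a=np.radians(86.8);D=np.array([np.cos(a),np.sin(a),0])
# top: rod lower edge vs predicted silhouettes
cols=np.arange(318,384); r=[]
for c in cols:
    p=cv2.GaussianBlur(g[:,c:c+1],(1,3),.7).ravel()[213:223]; j=np.argmax(np.diff(p)); dd=np.clip(np.diff(p)[max(0,j-1):j+2],0,None); r.append(213.5+(dd*np.arange(max(0,j-1),max(0,j-1)+len(dd))).sum()/dd.sum())
b,n=line(cols,np.array(r)); 
t=np.linspace(.04,.2,9); px=np.array([proj(T,ax+d*q)[0] for q in t]); e=np.array([proj(T,ax+d*q+np.array([-.007,0,0]))[0] for q in t])
print("top rod: obs lower edge - pred",n,np.polyval(b,e[:,0])-e[:,1],"mm/px",7/(e-px)[:,1].mean())
# top: dispenser eyes
for xx,c0,c1 in ((0,258,263),(-.09,293,299)):
    q=[proj(T,C+D*xx+np.array([k,0,0]))[0] for k in (.019,0,-.019)]; print("eye pred rows",np.round(q,2).tolist())
    p=g[:,c0:c1].mean(1); dd=np.diff(p); print("  obs", 195.5+np.average(np.arange(15),weights=np.clip(dd[195:210],3,None)-3+1e-9), [ (k+.5,round(dd[k])) for k in range(198,222) if abs(dd[k])>8])
# side
im=arm.snapshot("side"); cv2.imwrite("pics/side4.png",im[...,::-1]); h=im.mean(2)
def prof(X,half=12,n=121):
    "profile perpendicular to projected axis at axis points X (k,3) with direction"
    out=[]
    for x,dr in X:
        p,q=proj(S,x)[0],proj(S,x+dr*.01)[0]; u=(q-p)/np.linalg.norm(q-p); v=np.array([-u[1],u[0]]); 
        if v[1]<0: v=-v
        k=np.linspace(-half,half,n); P=p+k[:,None]*v
        out.append(cv2.remap(h.astype(np.float32),P[:,0].astype(np.float32),P[:,1].astype(np.float32),1).ravel())
    return np.linspace(-half,half,n),np.mean(out,0)
k,p=prof([(ax+d*q,d) for q in np.linspace(.06,.2,60)]); print("side rod"); print(np.round(p[::5]).astype(int).tolist())
k,p2=prof([(C+D*q,D) for q in np.linspace(.06,.11,40)],18,181); print("side cup"); print(np.round(p2[::5]).astype(int).tolist())
x=ax+d*.12; print("half-width px rod",7*np.linalg.norm(S[1]["R"]@x+S[1]["t"])**-1*S[0]/1e3, "cup",20*S[0]/1e3/np.linalg.norm(S[1]["R"]@(C+D*.08)+S[1]["t"]))
print("dpx per mm of x,z (perp) rod:",[np.round(proj(S,x+v)-proj(S,x),3).tolist() for v in (np.array([.001,0,0]),np.array([0,0,.001]),d*.001)])
E
```

```text
top rod: obs lower edge - pred 64 [-2.5451 -1.9737 -1.4025 -0.8315 -0.2608  0.3097  0.88    1.45    2.0198] mm/px 2.5008234214118477
eye pred rows [[260.81, 202.63], [260.88, 210.18], [260.95, 217.75]]
  obs 204.0340909086006 [(202.5, 13), (203.5, 21), (204.5, 12), (216.5, -15), (217.5, -23)]
eye pred rows [[296.57, 203.82], [296.7, 211.38], [296.82, 218.95]]
  obs 205.41968911814985 [(198.5, -15), (203.5, 11), (204.5, 18), (205.5, 9), (206.5, 10), (216.5, -9), (217.5, -13), (218.5, -23)]
side rod
[161, 160, 160, 160, 158, 155, 152, 149, 141, 131, 122, 117, 111, 100, 94, 111, 139, 156, 160, 155, 146, 136, 129, 125, 123]
side cup
[163, 163, 163, 162, 163, 163, 162, 160, 153, 138, 126, 124, 126, 127, 128, 126, 123, 118, 113, 107, 99, 90, 79, 69, 64, 66, 74, 81, 87, 94, 100, 107, 113, 120, 127, 133, 139]
half-width px rod 3.5182789383985913 cup 8.112438280955823
dpx per mm of x,z (perp) rod: [[[0.351, -0.212]], [[0.014, -0.399]], [[-0.341, -0.235]]]
```

```bash
cat >> fit.py <<'E'
def prof(cm,h,x0,dr,a0,a1,half=10,nn=40):
    out=[]; k=np.arange(-half,half+.01,.25)
    for q in np.linspace(a0,a1,nn):
        x=x0+dr*q; p,r=proj(cm,x)[0],proj(cm,x+dr*.01)[0]; u=(r-p)/np.linalg.norm(r-p); v=np.array([-u[1],u[0]]); v=v if v[1]>0 else -v
        P=(p+k[:,None]*v).astype(np.float32); out.append(cv2.remap(h.astype(np.float32),P[:,:1],P[:,1:],1).ravel())
    p=np.mean(out,0); d=np.gradient(p,k); pk=[(round(k[i],2),int(d[i])) for i in range(1,len(k)-1) if abs(d[i])>6 and abs(d[i])>=abs(d[i-1]) and abs(d[i])>abs(d[i+1])]
    return pk
E
python3 - <<'E'
from fit import *
T=cam("top");S=cam("side"); g=cv2.imread("pics/top4.png").mean(2); h=cv2.imread("pics/side4.png").mean(2)
s=arm.read_state(); ax=s["ee_pos"]-s["orientation"]@[0,0,.0045]; d=-s["orientation"][:,1]
C=np.array([.5498,.1642,.085]);a=np.radians(86.8);D=np.array([np.cos(a),np.sin(a),0])
print("halfwidth top rod",7*T[0]/1e3/np.linalg.norm(T[1]["R"]@ax+T[1]["t"]))
for a0,a1 in ((.06,.12),(.12,.18),(.18,.215)):
    print(a0,"top",prof(T,g,ax,d,a0,a1)," side",prof(S,h,ax,d,a0,a1))
print("cup top",prof(T,g,C,D,.045,.115),"side",prof(S,h,C,D,.06,.12,14))
print("base centre line z12 top",prof(T,g,C-[0,0,.073],D,.02,.03,22),prof(T,g,C-[0,0,.073],D,-.118,-.1,22))
for nm,x in (("front",-.13),("back",.13)):
    e=[C-[0,0,.073]+D*x+np.array([D[1],-D[0],0])*y for y in (-.042,.042)]; print(nm,"corner side",proj(S,e),"top",proj(T,e))
c=cv2.resize(cv2.imread("pics/side4.png")[145:245,225:325],None,fx=6,fy=6,interpolation=2); cv2.imwrite("pics/s5.png",c)
E
```

```text
halfwidth top rod 2.741452059039391
0.06 top [(np.float64(-4.75), -28), (np.float64(-2.75), -12), (np.float64(-1.25), 24), (np.float64(1.5), -20), (np.float64(3.5), 29), (np.float64(7.75), -12), (np.float64(8.5), -10)]  side [(np.float64(-7.25), -6), (np.float64(-3.75), -9), (np.float64(0.75), -9), (np.float64(3.5), 29)]
0.12 top [(np.float64(-4.5), -26), (np.float64(-1.0), 25), (np.float64(1.5), -21), (np.float64(3.75), 28)]  side [(np.float64(-3.25), -12), (np.float64(0.75), -14), (np.float64(3.5), 29), (np.float64(8.5), -14)]
0.18 top [(np.float64(-4.25), -30), (np.float64(-2.75), -9), (np.float64(-1.25), 26), (np.float64(1.75), -27), (np.float64(3.75), 37)]  side [(np.float64(-3.0), -13), (np.float64(0.75), -13), (np.float64(3.5), 28), (np.float64(7.75), -31)]
cup top [(np.float64(-9.5), -10), (np.float64(-7.5), 24), (np.float64(-4.25), 8), (np.float64(-2.5), 8), (np.float64(1.25), -6), (np.float64(2.75), -7), (np.float64(7.5), -24)] side [(np.float64(-9.25), -15), (np.float64(1.25), -8), (np.float64(4.25), -11), (np.float64(7.5), 11)]
base centre line z12 top [(np.float64(-15.0), -57), (np.float64(-6.75), 7), (np.float64(5.0), -6), (np.float64(16.0), 57)] [(np.float64(-15.5), -66), (np.float64(-13.5), 30), (np.float64(-10.5), -37), (np.float64(-1.75), 6), (np.float64(2.25), -6), (np.float64(9.25), 11), (np.float64(10.5), 26), (np.float64(11.5), 21), (np.float64(13.5), -27), (np.float64(15.25), 49)]
front corner side [[289.2694 239.4595]
 [318.5075 224.3454]] top [[312.9532 228.9896]
 [314.0668 197.8989]]
back corner side [[226.7401 190.041 ]
 [254.357  178.873 ]] top [[216.5786 225.7191]
 [218.3171 194.7236]]
```

View pics/s5.png

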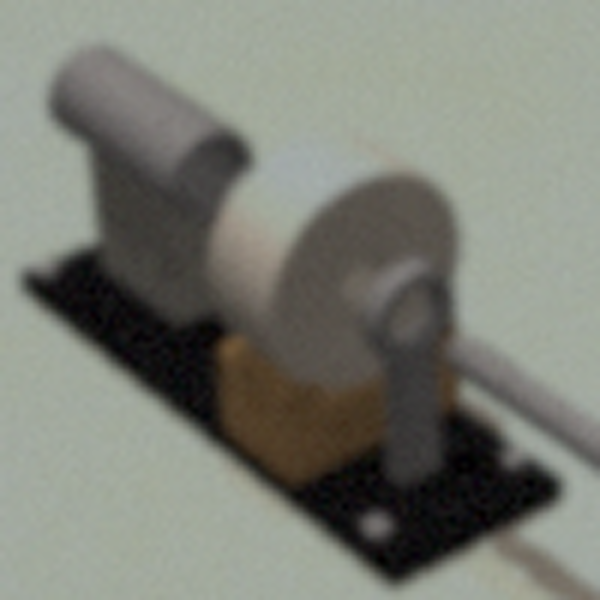

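In the top view the rod lies about 3.5 mm to the −x side of the dispenser axis. In the side crop the eye (412,307) shows slightly high relative to the rod. I'll shift across and enter slowly, watching the force.

apply_moves:
  series: "0.072 0 0.012 0 0 0; 0.072 0 0.012 0 0 0; 0 0 0 0 0 0; 0 0 0 0 0 0; 0 0 0 0 0 0"

```text
time: 7.12
ee_pos: [0.5327, -0.1904, 0.0813]
orientation: [[0.999, -0.055, -0.0], [-0.055, -0.999, -0.0], [-0.0, 0.0, -1.0]]
force: [0.0, -0.8, -2.2]
gripper_width: 0.0145
```

apply_moves:
  series: "0 -0.1 0 0 0 0; 0 -0.2 0 0 0 0; 0 -0.25 0 0 0 0; 0 -0.25 0 0 0 0; 0 -0.25 0 0 0 0; 0 -0.2 0 0 0 0; 0 -0.1 0 0 0 0; 0 0 0 0 0 0"

```text
time: 7.78
ee_pos: [0.5347, -0.1556, 0.0814]
orientation: [[0.999, -0.053, 0.0], [-0.053, -0.999, 0.0], [0.0, -0.0, -1.0]]
force: [-1.2, -0.6, -1.7]
gripper_width: 0.0147
```

```bash
python3 - <<'E'
from fit import *
T=cam("top");S=cam("side"); s=arm.read_state(); ax=s["ee_pos"]-s["orientation"]@[0,0,.0045]; d=-s["orientation"][:,1]
C=np.array([.5498,.1642,.085]);a=np.radians(86.8);D=np.array([np.cos(a),np.sin(a),0]);N=np.array([D[1],-D[0],0])
print(s["time"],s["ee_pos"],"nose in disp",(ax+d*.235-C)@D,(ax+d*.235-C)@N,"ori",s["orientation"][:,1],s["force"],s["ft_torque"])
t=arm.snapshot("top"); i=arm.snapshot("side")
print("top",prof(T,t.mean(2),ax,d,.08,.15)); print("side",prof(S,i.mean(2),ax,d,.08,.15))
a=cv2.resize(t[190:235,270:350],None,fx=7,fy=7,interpolation=2); b=cv2.resize(i[175:225,270:350],None,fx=7,fy=5.6,interpolation=2)
b=cv2.resize(i[182:224,270:350],None,fx=7,fy=7,interpolation=2)[:284]
cv2.imwrite("pics/m6.png",np.vstack([a,b])[:600,:,::-1])
E
```

```text
7.7833 [ 0.5347 -0.1556  0.0814] nose in disp -0.085162239533496 0.002157319108061939 ori [-0.0532 -0.9986 -0.0002] [-1.1914 -0.5841 -1.7449] [-0.1957  0.013  -0.0182]
top [(np.float64(-4.5), -28), (np.float64(-3.0), -11), (np.float64(-1.25), 24), (np.float64(1.5), -21), (np.float64(3.5), 31)]
side [(np.float64(-3.75), -12), (np.float64(0.75), -14), (np.float64(3.25), 29), (np.float64(9.5), -13)]
```

View pics/m6.png

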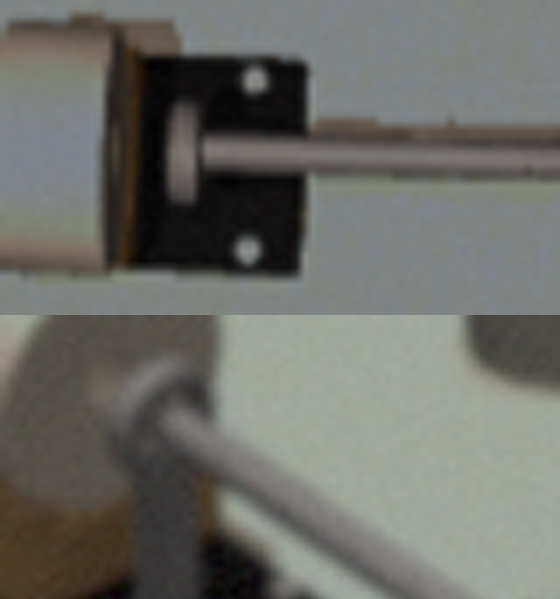

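The nose is in the entry eye: in the top crop the eye centre row is 151 and the rod row is also about 151, and the side crop shows it well within the ring. Advancing into the roll.

apply_moves:
  series: "0 -0.12 0 0 0 0; 0 -0.15 0 0 0 0; 0 -0.15 0 0 0 0; 0 -0.15 0 0 0 0; 0 -0.15 0 0 0 0; 0 -0.15 0 0 0 0; 0 -0.13 0 0 0 0; 0 0 0 0 0 0"

```text
time: 8.55
ee_pos: [0.536, -0.1306, 0.0814]
orientation: [[0.999, -0.053, 0.0], [-0.053, -0.999, 0.0], [0.0, -0.0, -1.0]]
force: [-0.2, -1.4, -1.4]
gripper_width: 0.0148
```

apply_moves:
  series: "0 -0.16 0 0 0 0; 0 -0.2 0 0 0 0; 0 -0.22 0 0 0 0; 0 -0.22 0 0 0 0; 0 -0.22 0 0 0 0; 0 -0.22 0 0 0 0; 0 -0.18 0 0 0 0; 0 -0.1 0 0 0 0"

```text
time: 9.22
ee_pos: [0.5381, -0.0927, 0.0813]
orientation: [[0.999, -0.054, 0.0], [-0.054, -0.999, 0.0], [0.0, -0.0, -1.0]]
force: [0.3, 0.4, -1.9]
gripper_width: 0.0151
```

apply_moves:
  series: "0 0 0 0 0 0; 0 0 0 0 0 0; 0 0 0 0 0 0; 0 0 0 0 0 0"

```text
time: 9.55
ee_pos: [0.5379, -0.0942, 0.0813]
orientation: [[0.998, -0.055, -0.0], [-0.055, -0.998, -0.0], [-0.0, 0.0, -1.0]]
force: [-1.0, -1.2, -1.7]
gripper_width: 0.0147
```

apply_moves:
  series: "0 -0.1 0 0 0 0; 0 -0.1 0 0 0 0; 0 -0.1 0 0 0 0; 0 -0.1 0 0 0 0; 0 0 0 0 0 0; 0 0 0 0 0 0; 0 0 0 0 0 0"

```text
time: 10.13
ee_pos: [0.5385, -0.0838, 0.0813]
orientation: [[0.999, -0.054, -0.0], [-0.054, -0.999, -0.0], [-0.0, 0.0, -1.0]]
force: [-0.5, -0.2, -1.9]
gripper_width: 0.0147
```

apply_moves:
  series: "0.03 0 0 0 0 0; 0.03 0 0 0 0 0; 0.03 0 0 0 0 0; 0 0 0 0 0 0; 0 0 0 0 0 0; 0 0 0 0 0 0"

```text
time: 10.63
ee_pos: [0.5408, -0.0839, 0.0813]
orientation: [[0.999, -0.055, -0.0], [-0.055, -0.999, -0.0], [-0.0, 0.0, -1.0]]
force: [0.1, -0.6, -2.0]
gripper_width: 0.0143
```

apply_moves:
  series: "0.03 0 0 0 0 0; 0.03 0 0 0 0 0; 0 0 0 0 0 0; 0 0 0 0 0 0; 0 0 0 0 0 0"

```text
time: 11.05
ee_pos: [0.542, -0.084, 0.0812]
orientation: [[0.999, -0.054, -0.001], [-0.054, -0.999, -0.0], [-0.001, 0.0, -1.0]]
force: [-1.9, -0.4, -1.5]
gripper_width: 0.0145
```

```bash
python3 -c "
from h import *
s=arm.read_state();print(s['force'],s['ft_torque'],s['ee_pos'])"
```

```text
[-1.9181 -0.3742 -1.5032] [-0.1648  0.3015  0.3063] [ 0.542  -0.084   0.0812]
```

apply_moves:
  series: "-0.06 0 0 0 0 0; -0.06 0 0 0 0 0; -0.06 0 0 0 0 0; -0.04 0 0 0 0 0; 0 0 0 0 0 0; 0 0 0 0 0 0; 0 0 0 0 0 0"

```text
time: 11.63
ee_pos: [0.5369, -0.0837, 0.0814]
orientation: [[0.999, -0.055, 0.0], [-0.055, -0.999, -0.0], [0.0, 0.0, -1.0]]
force: [-1.0, -0.7, -1.4]
gripper_width: 0.0148
```

```bash
python3 -c "
from h import *
s=arm.read_state();print(s['force'],s['ft_torque'],s['ee_pos'])"
```

```text
[-0.9565 -0.677  -1.4474] [-0.1982 -0.0137 -0.0027] [ 0.5369 -0.0837  0.0814]
```

apply_moves:
  series: "-0.04 0 0 0 0 0; -0.04 0 0 0 0 0; 0 0 0 0 0 0; 0 0 0 0 0 0; 0 0 0 0 0 0"

```text
time: 12.05
ee_pos: [0.5348, -0.0836, 0.0813]
orientation: [[0.999, -0.055, 0.0], [-0.055, -0.999, -0.0], [0.0, 0.0, -1.0]]
force: [0.5, 0.2, -1.8]
gripper_width: 0.015
```

```bash
python3 -c "
from h import *
s=arm.read_state();print(s['force'],s['ft_torque'],s['ee_pos'])"
```

```text
[ 0.5082  0.1836 -1.7953] [-0.1498  0.0683 -0.0081] [ 0.5348 -0.0836  0.0813]
```

apply_moves:
  series: "0.065 0 0 0 0 0; 0.065 0 0 0 0 0; 0 -0.06 0 0 0 0; 0 -0.06 0 0 0 0; 0 -0.06 0 0 0 0; 0 -0.06 0 0 0 0; 0 0 0 0 0 0; 0 0 0 0 0 0"

```text
time: 12.72
ee_pos: [0.5383, -0.0776, 0.0813]
orientation: [[0.999, -0.054, -0.0], [-0.054, -0.999, -0.0], [-0.0, 0.0, -1.0]]
force: [0.0, -0.3, -2.3]
gripper_width: 0.0144
```

apply_moves:
  series: "0 -0.05 0 0 0 0; 0 -0.05 0 0 0 0; 0 -0.05 0 0 0 0; 0 0 0 0 0 0; 0 0 0 0 0 0; 0 0 0 0 0 0"

```text
time: 13.22
ee_pos: [0.5385, -0.0741, 0.0813]
orientation: [[0.999, -0.055, -0.0], [-0.055, -0.999, -0.0], [-0.0, 0.0, -1.0]]
force: [-0.6, -0.4, -1.8]
gripper_width: 0.0143
```

```bash
python3 -c "
from h import *
s=arm.read_state();print(s['force'],s['ft_torque'],s['ee_pos'])"
```

```text
[-0.6479 -0.357  -1.7988] [-0.1785  0.0265  0.0515] [ 0.5385 -0.0741  0.0813]
```

apply_moves:
  series: "0 -0.05 0 0 0 0; 0 -0.05 0 0 0 0; 0 -0.05 0 0 0 0; 0 0 0 0 0 0; 0 0 0 0 0 0; 0 0 0 0 0 0"

```text
time: 13.72
ee_pos: [0.5388, -0.0703, 0.0813]
orientation: [[0.999, -0.055, 0.0], [-0.055, -0.999, -0.0], [0.0, 0.0, -1.0]]
force: [-1.1, -0.4, -1.9]
gripper_width: 0.015
```

apply_moves:
  series: "0 -0.05 0 0 0 0; 0 -0.05 0 0 0 0; 0 -0.05 0 0 0 0; 0 0 0 0 0 0; 0 0 0 0 0 0; 0 0 0 0 0 0"

```text
time: 14.22
ee_pos: [0.539, -0.0665, 0.0813]
orientation: [[0.999, -0.055, 0.0], [-0.055, -0.999, -0.0], [0.0, 0.0, -1.0]]
force: [-0.9, -0.2, -1.2]
gripper_width: 0.014
```

```bash
python3 -c "
from h import *
s=arm.read_state();print(s['force'],s['ft_torque'],s['ee_pos'])"
```

```text
[-0.947  -0.196  -1.2123] [-0.1476  0.0076  0.0475] [ 0.539  -0.0665  0.0813]
```

apply_moves:
  series: "0 -0.08 0 0 0 0; 0 -0.08 0 0 0 0; 0 -0.08 0 0 0 0; 0 -0.08 0 0 0 0; 0 -0.08 0 0 0 0; 0 0 0 0 0 0; 0 0 0 0 0 0"

```text
time: 14.8
ee_pos: [0.5395, -0.0564, 0.0813]
orientation: [[0.999, -0.054, -0.0], [-0.054, -0.999, -0.0], [-0.0, 0.0, -1.0]]
force: [0.4, -0.2, -1.8]
gripper_width: 0.0142
```

```bash
python3 -c "
from h import *
s=arm.read_state();print(s['force'],s['ft_torque'],s['ee_pos'])"
```

```text
[ 0.3965 -0.2381 -1.8191] [-0.1771  0.0138 -0.0069] [ 0.5395 -0.0564  0.0813]
```

apply_moves:
  series: "0 -0.1 0 0 0 0; 0 -0.1 0 0 0 0; 0 -0.1 0 0 0 0; 0 -0.1 0 0 0 0; 0 -0.1 0 0 0 0; 0 -0.1 0 0 0 0; 0 0 0 0 0 0; 0 0 0 0 0 0"

```text
time: 15.47
ee_pos: [0.5403, -0.0414, 0.0813]
orientation: [[0.999, -0.054, -0.0], [-0.054, -0.999, -0.0], [-0.0, 0.0, -1.0]]
force: [0.6, 0.4, -2.2]
gripper_width: 0.0143
```

apply_moves:
  series: "0 -0.1 0 0 0 0; 0 -0.1 0 0 0 0; 0 -0.1 0 0 0 0; 0 -0.1 0 0 0 0; 0 -0.1 0 0 0 0; 0 0 0 0 0 0; 0 0 0 0 0 0; 0 0 0 0 0 0"

```text
time: 16.13
ee_pos: [0.541, -0.0292, 0.0813]
orientation: [[0.999, -0.055, -0.0], [-0.055, -0.999, -0.0], [-0.0, 0.0, -1.0]]
force: [0.5, -0.4, -1.3]
gripper_width: 0.0146
```

```bash
python3 - <<'E'
from fit import *
s=arm.read_state();print(s['time'],s['force'],s['ft_torque'],s['ee_pos'])
W=cam("wrist"); w=arm.snapshot("wrist"); t=arm.snapshot("top")
a=cv2.resize(t[185:235,200:330],None,fx=4.9,fy=4.9,interpolation=2)[:200]
cv2.imwrite("pics/m7.png",np.vstack([np.pad(a,((0,0),(0,max(0,640-a.shape[1])),(0,0)))[:,:640],w])[:600,:,::-1])
F=[]
for _ in range(10): arm.snapshot("side"); F.append(arm.read_state()["force"])
print(np.mean(F,0),np.std(F,0))
E
```

```text
16.1333 [ 0.4882 -0.4165 -1.2784] [-0.2084  0.0759  0.0137] [ 0.541  -0.0292  0.0813]
[ 0.1473  0.0531 -1.5422] [0.2615 0.3116 0.3887]
```

View pics/m7.png

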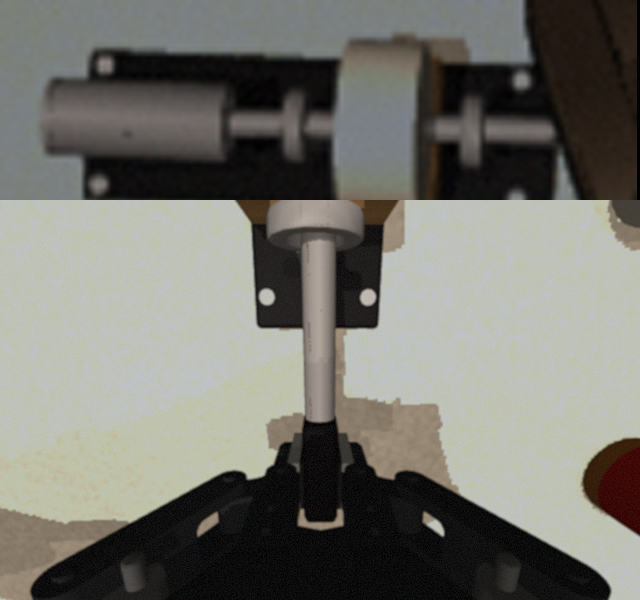

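The rod passes through the entry eye, roll and middle eye into the cup, centred in the top view (rows about 115–130) and in the wrist view (x≈319). Now feeling forward for the stop in small steps at a lower grip.

apply_moves:
  series: "0 -0.03 0 0 0 0; 0 -0.03 0 0 0 0; 0 -0.02 0 0 0 0; 0 0 0 0 0 0; 0 0 0 0 0 0; 0 0 0 0 0 0"
  fingers: -1
  force: 30

```text
time: 17.23
ee_pos: [0.5411, -0.0271, 0.0813]
orientation: [[0.999, -0.055, -0.0], [-0.055, -0.999, -0.0], [-0.0, 0.0, -1.0]]
force: [-0.3, -0.9, -1.9]
gripper_width: 0.0142
```

apply_moves:
  series: "0 -0.03 0 0 0 0; 0 -0.03 0 0 0 0; 0 -0.02 0 0 0 0; 0 0 0 0 0 0; 0 0 0 0 0 0"

```text
time: 17.65
ee_pos: [0.5412, -0.025, 0.0813]
orientation: [[0.999, -0.055, 0.0], [-0.055, -0.999, -0.0], [0.0, 0.0, -1.0]]
force: [-0.3, -0.1, -2.6]
gripper_width: 0.0146
```

apply_moves:
  series: "0 -0.03 0 0 0 0; 0 -0.03 0 0 0 0; 0 -0.02 0 0 0 0; 0 0 0 0 0 0; 0 0 0 0 0 0"

```text
time: 18.07
ee_pos: [0.5413, -0.0231, 0.0813]
orientation: [[0.999, -0.055, -0.0], [-0.055, -0.999, -0.0], [-0.0, 0.0, -1.0]]
force: [-0.2, 1.4, -1.9]
gripper_width: 0.0143
```

apply_moves:
  series: "0 -0.02 0 0 0 0; 0 -0.02 0 0 0 0; 0 0 0 0 0 0; 0 0 0 0 0 0; 0 0 0 0 0 0"

```text
time: 18.48
ee_pos: [0.5414, -0.0221, 0.0813]
orientation: [[0.999, -0.055, -0.0], [-0.055, -0.999, -0.0], [0.0, 0.0, -1.0]]
force: [0.1, 0.5, -1.3]
gripper_width: 0.0146
```

Not contact, just noise. Continuing.

apply_moves:
  series: "0 -0.03 0 0 0 0; 0 -0.03 0 0 0 0; 0 -0.02 0 0 0 0; 0 0 0 0 0 0; 0 0 0 0 0 0"

```text
time: 18.9
ee_pos: [0.5415, -0.02, 0.0813]
orientation: [[0.999, -0.054, 0.0], [-0.054, -0.999, -0.0], [0.0, 0.0, -1.0]]
force: [0.6, 0.0, -2.0]
gripper_width: 0.0148
```

apply_moves:
  series: "0 -0.03 0 0 0 0; 0 -0.03 0 0 0 0; 0 -0.02 0 0 0 0; 0 0 0 0 0 0; 0 0 0 0 0 0"

```text
time: 19.32
ee_pos: [0.5416, -0.018, 0.0813]
orientation: [[0.999, -0.054, 0.0], [-0.054, -0.999, -0.0], [0.0, 0.0, -1.0]]
force: [-0.3, -0.5, -0.8]
gripper_width: 0.0144
```

apply_moves:
  series: "0 -0.03 0 0 0 0; 0 -0.03 0 0 0 0; 0 -0.02 0 0 0 0; 0 0 0 0 0 0; 0 0 0 0 0 0"

```text
time: 19.73
ee_pos: [0.5417, -0.0161, 0.0813]
orientation: [[0.999, -0.055, -0.0], [-0.055, -0.999, -0.0], [-0.0, 0.0, -1.0]]
force: [1.0, -0.2, -1.9]
gripper_width: 0.0145
```

apply_moves:
  series: "0 -0.03 0 0 0 0; 0 -0.03 0 0 0 0; 0 -0.02 0 0 0 0; 0 0 0 0 0 0; 0 0 0 0 0 0"

```text
time: 20.15
ee_pos: [0.5418, -0.0141, 0.0813]
orientation: [[0.999, -0.054, -0.0], [-0.054, -0.999, -0.0], [-0.0, 0.0, -1.0]]
force: [-0.0, 0.1, -1.4]
gripper_width: 0.0143
```

apply_moves:
  series: "0 -0.03 0 0 0 0; 0 -0.03 0 0 0 0; 0 -0.02 0 0 0 0; 0 0 0 0 0 0; 0 0 0 0 0 0"

```text
time: 20.57
ee_pos: [0.5419, -0.0121, 0.0813]
orientation: [[0.999, -0.054, -0.0], [-0.054, -0.999, -0.0], [-0.0, 0.0, -1.0]]
force: [-0.1, 0.3, -0.6]
gripper_width: 0.0151
```

apply_moves:
  series: "0 -0.03 0 0 0 0; 0 -0.03 0 0 0 0; 0 -0.02 0 0 0 0; 0 0 0 0 0 0; 0 0 0 0 0 0"

```text
time: 20.98
ee_pos: [0.5421, -0.0101, 0.0813]
orientation: [[0.999, -0.054, 0.0], [-0.054, -0.999, -0.0], [0.0, 0.0, -1.0]]
force: [-0.7, -0.2, -1.8]
gripper_width: 0.0148
```

apply_moves:
  series: "0 -0.03 0 0 0 0; 0 -0.03 0 0 0 0; 0 -0.02 0 0 0 0; 0 0 0 0 0 0; 0 0 0 0 0 0"

```text
time: 21.4
ee_pos: [0.5421, -0.0081, 0.0813]
orientation: [[0.999, -0.055, -0.0], [-0.055, -0.999, -0.0], [-0.0, 0.0, -1.0]]
force: [-0.7, 0.4, -1.4]
gripper_width: 0.0146
```

apply_moves:
  series: "0 -0.03 0 0 0 0; 0 -0.03 0 0 0 0; 0 -0.02 0 0 0 0; 0 0 0 0 0 0; 0 0 0 0 0 0"

```text
time: 21.82
ee_pos: [0.5422, -0.0061, 0.0813]
orientation: [[0.999, -0.054, -0.0], [-0.054, -0.999, -0.0], [-0.0, 0.0, -1.0]]
force: [-0.4, -0.5, -1.4]
gripper_width: 0.0149
```

apply_moves:
  series: "0 -0.03 0 0 0 0; 0 -0.03 0 0 0 0; 0 -0.02 0 0 0 0; 0 0 0 0 0 0; 0 0 0 0 0 0"

```text
time: 22.23
ee_pos: [0.5424, -0.0041, 0.0813]
orientation: [[0.999, -0.055, 0.0], [-0.055, -0.999, -0.0], [0.0, 0.0, -1.0]]
force: [0.7, 0.3, -1.7]
gripper_width: 0.0146
```

apply_moves:
  series: "0 -0.03 0 0 0 0; 0 -0.03 0 0 0 0; 0 -0.02 0 0 0 0; 0 0 0 0 0 0; 0 0 0 0 0 0"

```text
time: 22.65
ee_pos: [0.5424, -0.0021, 0.0813]
orientation: [[0.999, -0.055, -0.0], [-0.055, -0.999, -0.0], [-0.0, 0.0, -1.0]]
force: [-0.5, -0.1, -1.3]
gripper_width: 0.0144
```

apply_moves:
  series: "0 -0.03 0 0 0 0; 0 -0.03 0 0 0 0; 0 -0.02 0 0 0 0; 0 0 0 0 0 0; 0 0 0 0 0 0"

```text
time: 23.07
ee_pos: [0.5426, -0.0001, 0.0813]
orientation: [[0.999, -0.054, -0.0], [-0.054, -0.999, -0.0], [-0.0, 0.0, -1.0]]
force: [-0.4, -0.2, -1.3]
gripper_width: 0.0148
```

apply_moves:
  series: "0 -0.03 0 0 0 0; 0 -0.03 0 0 0 0; 0 -0.02 0 0 0 0; 0 0 0 0 0 0; 0 0 0 0 0 0"

```text
time: 23.48
ee_pos: [0.5427, 0.0019, 0.0813]
orientation: [[0.999, -0.054, -0.0], [-0.054, -0.999, -0.0], [-0.0, 0.0, -1.0]]
force: [-0.4, -0.3, -2.2]
gripper_width: 0.0145
```

apply_moves:
  series: "0 -0.03 0 0 0 0; 0 -0.03 0 0 0 0; 0 -0.02 0 0 0 0; 0 0 0 0 0 0; 0 0 0 0 0 0"

```text
time: 23.9
ee_pos: [0.5428, 0.0039, 0.0813]
orientation: [[0.999, -0.055, 0.0], [-0.055, -0.999, -0.0], [0.0, 0.0, -1.0]]
force: [-0.4, -1.0, -1.2]
gripper_width: 0.0144
```

apply_moves:
  series: "0 -0.02 0 0 0 0; 0 -0.02 0 0 0 0; 0 -0.02 0 0 0 0; 0 0 0 0 0 0; 0 0 0 0 0 0"

```text
time: 24.32
ee_pos: [0.5429, 0.0054, 0.0813]
orientation: [[0.999, -0.055, 0.0], [-0.055, -0.999, -0.0], [0.0, 0.0, -1.0]]
force: [0.2, -0.8, -2.6]
gripper_width: 0.0148
```

```bash
python3 - <<'E'
from h import *
F=[]
for _ in range(12): arm.snapshot("side"); F.append(arm.read_state()["force"])
print(np.mean(F,0),np.std(F,0))
E
```

```text
[-0.0972 -0.2841 -1.5473] [0.2989 0.5909 0.4871]
```

apply_moves:
  series: "0 -0.02 0 0 0 0; 0 -0.02 0 0 0 0; 0 0 0 0 0 0; 0 0 0 0 0 0; 0 0 0 0 0 0"

```text
time: 25.33
ee_pos: [0.5429, 0.0063, 0.0813]
orientation: [[0.999, -0.055, 0.0], [-0.055, -0.999, -0.0], [0.0, 0.0, -1.0]]
force: [0.9, 0.0, -1.4]
gripper_width: 0.0143
```

apply_moves:
  series: "0 -0.02 0 0 0 0; 0 -0.02 0 0 0 0; 0 -0.02 0 0 0 0; 0 0 0 0 0 0; 0 0 0 0 0 0"

```text
time: 25.75
ee_pos: [0.5428, 0.0067, 0.0812]
orientation: [[0.998, -0.056, -0.001], [-0.056, -0.998, -0.001], [-0.0, 0.001, -1.0]]
force: [-0.2, -5.3, -1.2]
gripper_width: 0.0146
```

The stop is felt: Fy = −5.3 N and travel has halted. That is about 5 N/mm, so 0.9 mm more should give roughly 10 N. Holding there.

apply_moves:
  series: "0 -0.018 0 0 0 0; 0 -0.018 0 0 0 0; 0 0 0 0 0 0; 0 0 0 0 0 0; 0 0 0 0 0 0"

```text
time: 26.17
ee_pos: [0.5427, 0.0067, 0.0811]
orientation: [[0.998, -0.056, -0.001], [-0.056, -0.998, -0.002], [-0.001, 0.002, -1.0]]
force: [-1.4, -8.5, -1.4]
gripper_width: 0.0145
```

apply_moves:
  series: "0 -0.008 0 0 0 0; 0 0 0 0 0 0; 0 0 0 0 0 0; 0 0 0 0 0 0; 0 0 0 0 0 0; 0 0 0 0 0 0; 0 0 0 0 0 0; 0 0 0 0 0 0"

```text
time: 26.83
ee_pos: [0.5427, 0.0067, 0.0811]
orientation: [[0.998, -0.056, -0.001], [-0.056, -0.998, -0.002], [-0.001, 0.002, -1.0]]
force: [-0.3, -8.5, -0.6]
gripper_width: 0.0145
```

```bash
python3 - <<'E'
from h import *
F=[];
for _ in range(10): arm.snapshot("side"); F.append(arm.read_state()["force"])
print(np.mean(F,0),np.std(F,0)); s=arm.read_state(); print(s["time"],s["ee_pos"],s["ft_torque"])
E
```

```text
[-0.4525 -8.1166 -0.6271] [0.2844 0.5044 0.2758]
27.3333 [0.5427 0.0067 0.0811] [-1.5995  0.1399  0.0759]
```

Pressed home at about 8 N for over a second. Easing the push to about 2 N, then opening.

apply_moves:
  series: "0 0.025 0 0 0 0; 0 0.025 0 0 0 0; 0 0 0 0 0 0; 0 0 0 0 0 0; 0 0 0 0 0 0"

```text
time: 27.75
ee_pos: [0.5429, 0.0067, 0.0812]
orientation: [[0.998, -0.055, -0.0], [-0.055, -0.998, -0.001], [-0.0, 0.001, -1.0]]
force: [0.1, -5.7, -1.5]
gripper_width: 0.0146
```

apply_moves:
  series: "0 0 0 0 0 0; 0 0 0 0 0 0; 0 0 0 0 0 0; 0 0 0 0 0 0; 0 0 0 0 0 0; 0 0 0 0 0 0"
  fingers: 0.2

```text
time: 28.25
ee_pos: [0.5431, 0.008, 0.0814]
orientation: [[0.999, -0.054, 0.0], [-0.054, -0.999, 0.0], [0.0, -0.0, -1.0]]
force: [-0.2, 0.6, -0.0]
gripper_width: 0.0512
```

```bash
python3 - <<'E'
from h import *
s=arm.read_state(); print(s["time"],s["ee_pos"],s["force"],s["gripper_width"]); W=cam("wrist")
w=arm.snapshot("wrist"); t=arm.snapshot("top"); S=arm.snapshot("side")
a=cv2.resize(t[185:235,200:330],None,fx=4.9,fy=4.9,interpolation=2)[:200]
cv2.imwrite("pics/m8.png",np.vstack([np.pad(a,((0,0),(0,max(0,640-a.shape[1])),(0,0)))[:,:640],w])[:600,:,::-1])
E
```

```text
28.25 [0.5431 0.008  0.0814] [-0.2078  0.5503 -0.0231] 0.051231461161956295
```

View pics/m8.png

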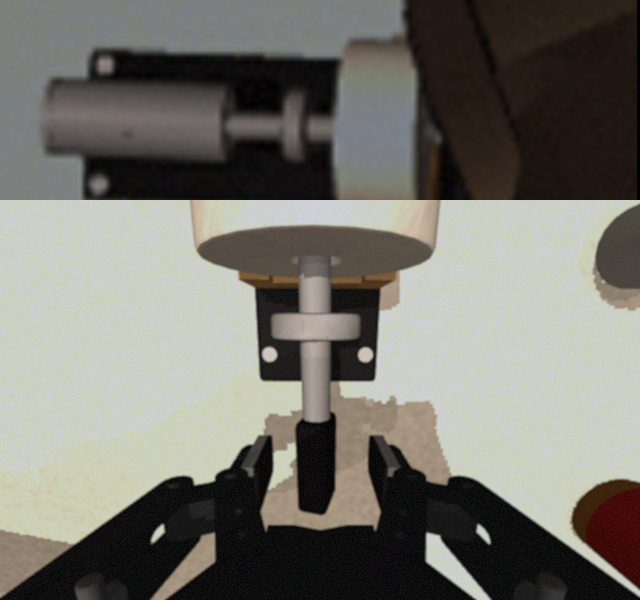

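Released: the handle at wrist (316,417–512) stands free between the open pads, and the rod passes the entry eye, roll and middle eye. I'll check how far the handle may have slid back.

```bash
python3 - <<'E'
from h import *
W=cam("wrist"); s=arm.read_state(); w8=cv2.imread("pics/m8.png")[200:]; w7=cv2.imread("pics/m7.png")[200:]
def front(w,c):
    p=w[:,c-5:c+6].mean((1,2))[180:260]; d=np.diff(cv2.GaussianBlur(p[:,None],(1,5),1).ravel()); j=np.argmin(d); return 180.5+j
r7,r8=front(w7,319),front(w8,315); print(r7,r8)
# w7 was at TCP [.541,-.0292,.0813]: express via the present camera moved along with the tool
tool7=np.array([.541,-.0292,.0813]); d=-s["orientation"][:,1]
off=s["ee_pos"]-tool7
P7=onplane(W,[[319,r7]],.0813+.0045+.012+(s["ee_pos"][2]-.0813))[0]-off
print("handle front rel TCP when gripped",(P7-tool7)@d)
e0=(P7-tool7)@d
for dz in (0,.002,.004,.006,.008):
    P=onplane(W,[[315,r8]],.0978-dz)[0]; print(dz,"handle front now minus at stop (mm, + = forward)",1e3*(P[1]-(.0067+e0*.9985)), P[0])
F=[]
for _ in range(6): arm.snapshot("side"); F.append(arm.read_state()["force"])
print(np.mean(F,0))
E
```

```text
222.5 222.5
handle front rel TCP when gripped 0.02591734338079388
0 handle front now minus at stop (mm, + = forward) 1.085327352093865 0.5437119192830319
0.002 handle front now minus at stop (mm, + = forward) 0.35234434190122704 0.5436355189957013
0.004 handle front now minus at stop (mm, + = forward) -0.38063866829141785 0.5435591187083707
0.006 handle front now minus at stop (mm, + = forward) -1.1136216784840627 0.5434827184210401
0.008 handle front now minus at stop (mm, + = forward) -1.8466046886767007 0.5434063181337095
[ 0.0609 -0.0137 -0.1177]
```

The handle is within about 1–2 mm of the pressed position, inside the pin's 4 mm. Retracting straight up.

apply_moves:
  series: "0 0 -0.2 0 0 0; 0 0 -0.3 0 0 0; 0 0 -0.5 0 0 0; 0 0 -0.7 0 0 0; 0 0 -0.7 0 0 0; 0 0 -0.7 0 0 0; 0 0 -0.5 0 0 0; 0 0 -0.3 0 0 0"
  fingers: 0.5

```text
time: 29.37
ee_pos: [0.5438, 0.0079, 0.1812]
orientation: [[0.999, -0.055, 0.003], [-0.055, -0.999, 0.0], [0.003, -0.0, -1.0]]
force: [-0.5, -0.4, -0.2]
gripper_width: 0.064
```

apply_moves:
  series: "0 0.4 -0.4 0 0 0; 0 0.6 -0.4 0 0 0; 0 0.6 0 0 0 0; 0 0.4 0 0 0 0; 0 0 0 0 0 0; 0 0 0 0 0 0; 0 0 0 0 0 0; 0 0 0 0 0 0"

```text
time: 30.03
ee_pos: [0.5402, -0.041, 0.1985]
orientation: [[0.999, -0.053, -0.001], [-0.053, -0.999, 0.001], [-0.001, -0.001, -1.0]]
force: [-0.2, -0.3, 0.1]
gripper_width: 0.0639
```

```bash
python3 - <<'E'
from h import *
s=arm.read_state(); print(s["time"],s["ee_pos"],s["force"])
w=arm.snapshot("wrist"); S=arm.snapshot("side")
cv2.imwrite("pics/m9.png",np.hstack([cv2.resize(S[140:290,215:415],None,fx=2.66,fy=2.66)[:399,:400],w[:399,160:560]])[...,::-1])
E
```

```text
30.0333 [ 0.5402 -0.041   0.1985] [-0.2299 -0.2879  0.0698]
```

View pics/m9.png

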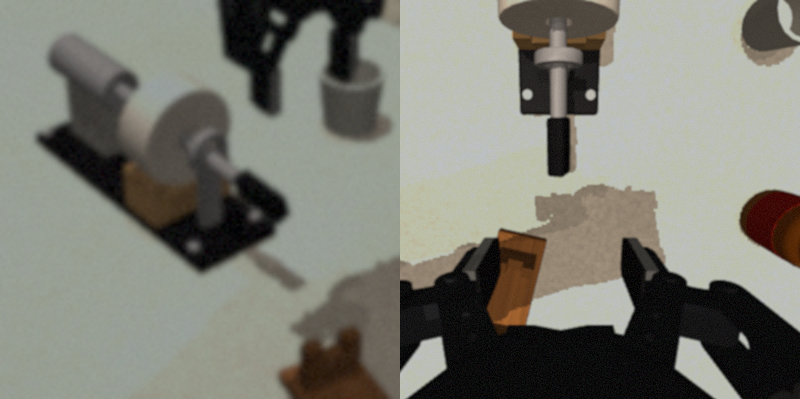

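The side view shows the spindle lying through the eyes with its handle (260,195) free. In the wrist view the handle is at (558,120–175) and the fingers are clear. One last position check, then hand in.

```bash
python3 - <<'E'
from h import *
import time
W=cam("wrist"); w=arm.snapshot("wrist"); p=w[:,314:323].mean((1,2)); j=60+np.argmin(np.diff(p[60:160])); print("row",j+.5)
for dz in (0,.003,.006): print(dz, 1e3*(onplane(W,[[318.5,j+.5]],.0975-dz)[0][1]-.0326))
for q in ("jar_tall","jar_small","tasting_cup"):
    arm.snapshot("top"); print(q,[(round(d["score"],2),np.round(d["extent"]).tolist()) for d in arm.find_in("top",q)[:1]])
arm.hand_in(); print(arm.read_state()["time"])
E
```

```text
row 116.5
0 -3.199380860334548
0.003 -3.152022724937399
0.006 -3.1046645895402465
jar_tall [(0.58, [350.0, 101.0, 24.0, 36.0])]
jar_small [(0.82, [204.0, 265.0, 28.0, 21.0])]
tasting_cup [(0.75, [268.0, 119.0, 27.0, 27.0])]
the job is handed in; nothing more can be done
the job is handed in; nothing more can be done
```

The job is handed in at about 30 s robot time. One of my last position checks came out close to the limit, so the final "still touching" condition is not confirmed.

**What I did:** I gripped the spindle by its handle, lifted it off the rest and lined it up from the top and side views. A sideways feel inside the roll centred it (one wall felt, the other taken from the known bore). I then fed it through the entry eye, roll and middle eye into the cup, where the stop was felt at TCP y ≈ 0.0067 m. I pressed about 8 N for over a second, eased to about 5.7 N on the reading (I had aimed for 2 N), then opened and withdrew upwards.

**Last checks:**
- **Release:** the last pictures show the spindle lying through the eyes with its handle free. The force reading is near zero.
- **Forces on the dispenser:** the highest reading was about 8.5 N against the 18 N limit. Readings came only at the end of each move.
- **Bystanders:** jars and cup are within 2–3 pixels of their starting boxes in the top view, which is network scatter.
- **Handle position (the checks disagree):**
  - Straight after release, the handle's front edge was between 1 mm forward and 2 mm back of the pressed position.
  - After the arm withdrew, the same edge came out about 3.1 mm back, still inside the pin's 4 mm reach.
  - That last reading depends on the wrist camera's calibration of about 2 mm, and I handed in from the same script without a second measurement. The contact at the end was therefore not checked by touch.

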